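Close up a filter cassette pack and torque its clamp spindle with the break-over wrench

TASK

Close up the pack in the filter holder: push the clamp head along its bars so that it drives the four cassettes together, upright and square, as one block hard up against the port plate with no gaps left. Then swing the torque wrench that is already fitted on the clamp spindle downwards until it breaks over at its hinge; stop there, do not force the handle on to the end of its hinge, and let it spring straight again without turning the spindle back. Leave the bottle, the glove carton and the beaker where they stand.

Things in the scene. Friction and masses are not known exactly. Their poses are not given: they have to be found in the camera images.
- holder: aluminium cassette holder fixed to the bench. Origin on the bench, mid-width; x across, y along it towards the wrench end, z up. Base plate 160 x 340 mm (y -200 to +140). Two 18 mm guide bars at x -64 and +64 mm, axes 60 mm above the bench, from the port plate to end blocks at y +136 mm (76 mm high). White slide strips 30 mm above the bench carry the cassettes
- port_face (a point): middle of the inner face of the upright port plate, against which the pack must sit (holder y = -165 mm, 87.5 mm above the bench). The plate is 160 mm wide, 25 mm thick, its top 166 mm above the bench, with four capped pipe ports on its outer side
- clamp_head (a joint): travel in m of the clamp head (cross-head on the bars; pressure plate in front, knob on top, spindle out of its back) towards the port plate, along the holder's -y. Starts at 0 to 0.018. Slides with about 5 N drag, stays where left and is not driven back by the screw. Four cassettes tight against the port plate bring it to a firm stop at 0.070
- knob (a point): centre of the black upright knob on the clamp head, 32 mm diameter and high, top 174 mm above the bench. Beside it (holder x) it is free down to the cross-head's top at 122 mm; 31 mm in front (holder -y) is the pressure plate, 145 mm high and 104 wide. Moves with the clamp head; the plane in which the wrench swings lies 108 mm behind it (holder +y)
- spindle (a joint): turn of the clamp spindle in rad, growing as it is tightened (handle going down; positive about the holder's -y). Steady drag of about 0.7 N m, stays where it is left, and comes up solidly tight somewhere 0.3 to 0.65 rad on from its start: found by feel
- wrench_head (a point): centre of the wrench's round steel head on the spindle's hexagon end: on the spindle's axis, which is parallel to the holder's y and 95 mm above the bench. The wrench sits on the hexagon at an unknown angle, does not slip and cannot come off. It moves along with the clamp head
- break_hinge (a point): pin of the wrench's break-over hinge, parallel to the spindle, 52 mm from the spindle's axis towards the handle
- handle_grip (a point): centre of the wrench's blue, black-ringed round grip, 26 mm diameter, 106 mm long; 115 mm from the hinge, 167 mm from the spindle's axis while straight; handle ends 58 mm beyond. It points to the holder's -x (robot) side and swings in the upright plane across the spindle, free on both sides: 0.35 to 1.0 rad above level at first, 0.05 to 0.35 when the spindle comes tight
- handle (a joint): break-over angle of the handle at its hinge in rad: 0 straight, grows as it goes on down while the head stands still. A preloaded spring holds it straight up to the set torque (12 to 16 N across the grip; turning the loose spindle takes under 6 N), then it gives, about 18 N at 0.35. 0.10 is a clear break-over; 0.42 its end, over 0.36 counts as forced. Let go, it springs back to 0
- cassette1: first (nearest the port plate) of four alike flat filter cassettes, white slab with a blue band round its edge, 104 mm wide (its x) x 25 mm thick (its y, along the row) x 115 mm high, 150 to 310 g, standing loose on the strips between the guide bars (3 mm room each side). Origin: centre of its underside
- cassette2: second of four alike flat filter cassettes, white slab with a blue band round its edge, 104 mm wide (its x) x 25 mm thick (its y, along the row) x 115 mm high, 150 to 310 g, standing loose on the strips between the guide bars (3 mm room each side). Origin: centre of its underside
- cassette3: third of four alike flat filter cassettes, white slab with a blue band round its edge, 104 mm wide (its x) x 25 mm thick (its y, along the row) x 115 mm high, 150 to 310 g, standing loose on the strips between the guide bars (3 mm room each side). Origin: centre of its underside
- cassette4: fourth (nearest the clamp head) of four alike flat filter cassettes, white slab with a blue band round its edge, 104 mm wide (its x) x 25 mm thick (its y, along the row) x 115 mm high, 150 to 310 g, standing loose on the strips between the guide bars (3 mm room each side). Origin: centre of its underside
- bottle: white squeeze bottle with blue cap, 72 mm diameter, 190 mm high, bystander. Origin: centre of its underside
- glove_box: white and blue glove carton, 125 x 240 x 75 mm high, bystander. Origin: centre of its underside
- beaker: steel beaker, 84 mm diameter, 100 mm high, bystander. Origin: centre of its underside
Mind the look-alikes: they are no part of the job. What is shaped like the cassette4 but purple or yellow is not meant.

How it is judged:
On the way, in this order (a step that is already met when the one before it is completed fails the run):
1. the cassettes are pushed together as one upright, square block up against the port plate (clamp head within 4 mm of its firm stop) (value of joint clamp_head between 0.066 and 0.076 m and angle between each of cassette1, cassette2, cassette3, cassette4's own z axis and vertical below 0.08 rad and z of each of cassette1, cassette2, cassette3, cassette4 in the frame of holder below 0.036 m and angle between the y axis of each of cassette1, cassette2, cassette3, cassette4 and the y axis of holder, either way round below 0.08 rad), for 0.2 s.
2. with the pack closed, the wrench breaks over at its hinge (0.10 rad or more) (value of joint handle above 0.1 rad), for 0.1 s.
At the end, for the whole second after the job is handed in: The pack is still closed (clamp head within 4 mm of its firm stop, the four cassettes upright and square to the holder within 0.08 rad and down on the strips), the spindle stands within 0.08 rad of where it came tight, and the released wrench is straight again (hinge below 0.05 rad) (all of step 1 and value of joint spindle above 0.82 rad and value of joint handle below 0.05 rad); the robot touches nothing.
It fails at once if the wrench handle is forced on past its break-over to the end of its hinge (beyond 0.36 rad) (value of joint handle above 0.36 rad).
It fails at once if a cassette is tipped over or lifted out of the holder (angle between any of cassette1, cassette2, cassette3, cassette4's own z axis and vertical above 0.35 rad or z of any of cassette1, cassette2, cassette3, cassette4 in the frame of holder above 0.06 m).
It fails at once if the bottle, the glove carton or the beaker is moved by more than 30 mm (distance of any of bottle, glove_box, beaker from where it was at the start of the episode above 0.03 m).
It also fails if it takes over 69 s, if anything falls off the work surface, if the arm or the gripper's body presses on something with over 40 N, if the wrist force passes 120 N, or if a joint passes its speed limit or range.

ROBOT

A 7-joint arm with a two-finger parallel gripper is mounted at the origin on the work surface. World frame = base frame: x ahead of the robot, y to its left, z up, the work surface at z = 0. Lengths are in m, angles in rad, forces in N, time in s.
With the tool pointing down it reaches from about 0.4 to 0.9 m from the base axis. Payload 5.5 kg.
Tool frame: the origin (TCP) lies midway between the tips of the shut fingers; the grasp point (between the pads) lies 19 mm behind it (manip.grip_depth is the distance from the TCP to the grasp point, in m); z points along the fingers, x is the direction in which the jaws open and shut, and the axes are right-handed (so a half turn about z gives the same grasp; the last joint's range is limited). The gripper opens to 92 mm and grips with 3 to 60 N. Pads are 19 mm wide; open, the fingers measure 130 mm over their backs; the gripper's body (75 mm by 190 mm) begins 47 mm behind the grasp point.
Start: joints at [-0.948, 0.501, -0.427, 1.55, 0.221, 1.138, -0.21], TCP at [0.229, 0.608, 0.227] pointing down, gripper open.
Joint ranges: [-2.88, 2.88], [-0.31, 2.03], [-1.54, 1.56], [0.2, 2.42], [-1.41, 4.55], [0.19, 2.02], [-2.57, 2.57]. Speed limits (rad/s): [2.57, 2.57, 3.14, 3.14, 3.14, 3.14, 3.14].

INTERFACE

Orientations are given as a unit quaternion [x, y, z, w].
In Python, from bench import manip, effector, viewer gives the robot as it stands. Calls block until the motion is done:
- manip.move_pose(position, orientation): joint-space move of the TCP to a pose.
- manip.servo_line(position, ori=None, vel=0.15): straight line of the TCP; ori=None keeps the orientation; vel is the mean speed in m/s.
- manip.movej(angles): joint-space move.
- effector.open_jaws() and effector.close(f_grip=None): open the fingers fully, or close them until they stop; f_grip is the grip in N (None keeps the last).
- manip.sleep(seconds).
- manip.solve_ik(position, orientation): joint angles nearest the present ones, or None.
- viewer.get_image(name): name is "side" or "top" or "wrist"; returns the picture (420x560x3 uint8, red, green, blue); there is no depth.
- viewer.get_calibration(name): a dict with "vfov" (degrees; the focal length in pixels is half the picture's height over the tangent of half this angle, whatever the lens; pixels are square), "cx", "cy" (the principal point, pixels), "eye" and "attitude" of the camera in the world. Camera axes: x right, y down, z forward; pixel columns grow to the right and rows downward; lengths in m; the calibration is good to about 2 mm. The wrist camera is an equidistant fisheye: a pixel r from the principal point sees the ray r / f radians off the axis. A picture is of the moment at which its call begins: read the wrist's pose just before it. get_calibration takes no time and is no camera call; for the wrist camera it gives the pose at the moment of the call.
A pose or a line that the arm cannot do raises manip.PlanningError and nothing moves.
- manip.hand_in(): hands the job in, once; it reports no verdict.
Readings, each from a call of its own:
- manip.current_clock(): time.
- manip.current_q(): joint angles.
- manip.current_joint_velocities(): joint speeds.
- manip.current_tau(): joint torques, N m.
- manip.current_tool_pos(): TCP position.
- manip.current_tcp_rot(): TCP orientation.
- manip.current_force(): force on the tool from outside, world axes, zero at the start.
- manip.current_wrist_torque(): the same for the moment, N m.
- manip.current_finger_gap(): finger opening in m.
Only numpy, scipy, OpenCV 4.12 (cv2) and the standard library are available. Lean on these libraries where they do the work, as an engineer would, in place of code of your own. Each camera call takes 0.05 s, during which the arm holds its last target.

## Working session

There is one attempt and no reset: what is moved stays moved. The work goes in short steps, each a Python script; the robot and the scene stay as the last script left them, time stands still between calls to the robot, and variables do not carry over. Pictures are saved under pics/ and viewed, and the job is handed in when it is done.

```bash
mkdir -p pics; ls
python3 - <<'E'
from bench import manip, effector, viewer
import cv2
for n in ["side","top","wrist"]:
    c=viewer.get_calibration(n); print(n,c)
    im=viewer.get_image(n); cv2.imwrite(f"pics/{n}0.png",im[:,:,::-1])
print(manip.current_clock(), manip.current_tcp_rot(), manip.current_force())
E
```

```text
pics
side {'vfov': 44.90036069270464, 'cx': 275.3830930467516, 'cy': 214.86165347282395, 'eye': array([ 0.10287496, -0.72890715,  1.15924407]), 'attitude': array([ 0.9038524 , -0.24749107,  0.09893832, -0.33467927])}
top {'vfov': 57.50633191545444, 'cx': 278.0878989736853, 'cy': 208.24420869614363, 'eye': array([0.42562874, 0.01752597, 1.2994064 ]), 'attitude': array([-0.69886088,  0.71312043, -0.04373677,  0.03376132])}
wrist {'vfov': 65.70646984690485, 'cx': 278.5069157419571, 'cy': 211.41831437543303, 'eye': array([0.16575106, 0.63168306, 0.38369253]), 'attitude': array([0.81556742, 0.56486064, 0.0706547 , 0.10387572])}
0.15 [ 8.22219806e-01  5.69169605e-01 -6.25575291e-04  3.99386568e-04] [ 0.61664693 -0.05370323 -0.33607268]
```

View pics/side0.png

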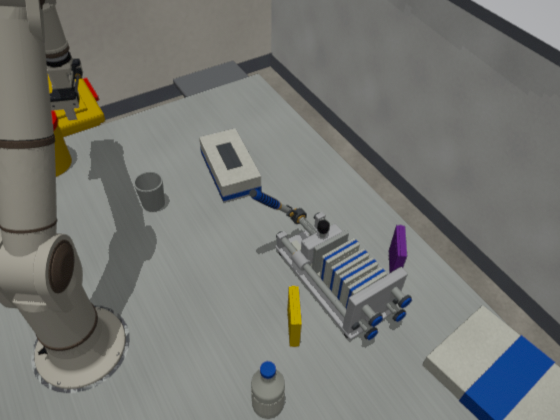

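View pics/top0.png

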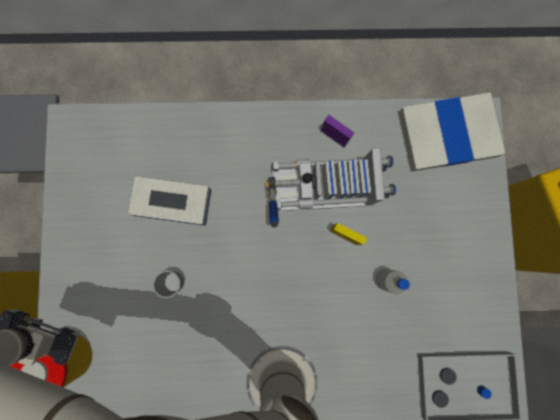

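Run:
```python
import cv2
a=cv2.imread("pics/top0.png")[130:260,230:430]; cv2.imwrite("pics/topc.png",cv2.resize(a,None,fx=4,fy=4,interpolation=cv2.INTER_CUBIC))
a=cv2.imread("pics/side0.png")[175:350,235:425]; cv2.imwrite("pics/sidec.png",cv2.resize(a,None,fx=3.4,fy=3.4,interpolation=cv2.INTER_CUBIC))
```

```text
(no output)
```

View pics/topc.png

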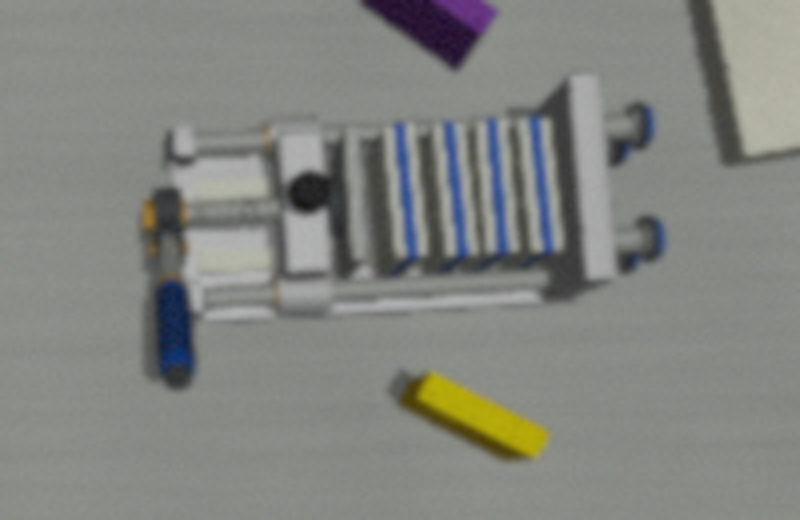

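View pics/sidec.png

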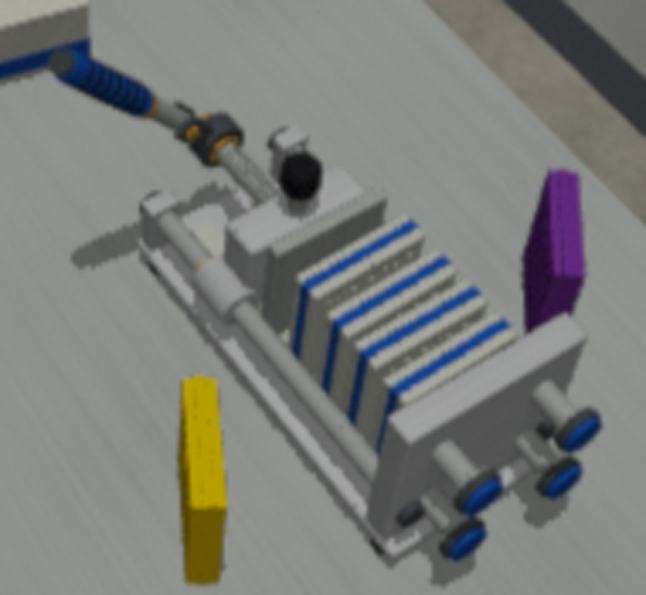

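```bash
cat > h.py <<'E'
import numpy as np
from scipy.spatial.transform import Rotation as R
from scipy.optimize import least_squares
from bench import manip, effector, viewer
import cv2
def proj(name,P,cal=None):
    c=cal or viewer.get_calibration(name)
    f=210/np.tan(np.radians(c['vfov'])/2)
    p=R.from_quat(c['attitude']).inv().apply(np.atleast_2d(P)-c['eye'])
    if name=='wrist':
        r=np.hypot(p[:,0],p[:,1]);th=np.arctan2(r,p[:,2]);k=f*th/np.maximum(r,1e-9)
    else: k=f/p[:,2]
    return np.c_[c['cx']+k*p[:,0],c['cy']+k*p[:,1]]
def H2W(s,P):
    x,y,a=s[:3]
    return np.atleast_2d(P)@np.array([[np.cos(a),np.sin(a),0],[-np.sin(a),np.cos(a),0],[0,0,1]])+[x,y,0]
def save(name,fn,box=None,k=1):
    im=viewer.get_image(name)[:,:,::-1]
    if box: im=im[box[1]:box[3],box[0]:box[2]]
    cv2.imwrite(fn,cv2.resize(im,None,fx=k,fy=k,interpolation=cv2.INTER_CUBIC));
E
cat > fit.py <<'E'
from h import *
T=viewer.get_calibration('top');S=viewer.get_calibration('side')
def pts(s):
    yk,th=s[3:5]
    hp=lambda r:[-r*np.cos(th),yk+.108,.095+r*np.sin(th)]
    c=[[.08,-.165,.166],[.08,-.19,.166],[-.08,-.165,.166],[-.08,-.19,.166],[0,yk,.174],hp(.225)]
    d=[[-.08,-.165,.166],[.08,-.19,.166],[.08,-.165,.166],[0,yk,.174],hp(.225)]
    return np.array(c),np.array(d)
ot=np.array([[372.5,149.25],[379.25,149.25],[376.5,199.5],[383.25,198],[307.25,177],[274.25,224]])
os_=np.array([[351.8,297.1],[406.5,276.5],[402.6,268.5],[323.2,223.5],[253.5,194.4]])
def res(s):
    c,d=pts(s)
    return np.r_[(proj('top',H2W(s,c),T)-ot).ravel(),(proj('side',H2W(s,d),S)-os_).ravel()]
r=least_squares(res,[.6,0,0,.03,.6],loss='soft_l1')
s=r.x; print(s); print(res(s).reshape(-1,2).round(1))
np.save('s.npy',s)
c,_=pts(s)
print('knob',H2W(s,[0,s[3],.158]),'wh',H2W(s,[0,s[3]+.108,.095]))
hp=lambda r:[-r*np.cos(s[4]),s[3]+.108,.095+r*np.sin(s[4])]
print('grip',H2W(s,hp(.167)))
E
python3 fit.py
```

```text
[ 0.64402111 -0.12812464  0.03074833  0.03722395  0.87952507]
[[-0.1 -1.3]
 [ 1.3 -1.7]
 [ 0.1  0.6]
 [ 1.6  1.7]
 [ 0.7 -0.4]
 [ 0.1  0.1]
 [-4.   0.9]
 [ 1.5 -2. ]
 [-1.7 -1.4]
 [ 0.6 -0.1]
 [-1.1 -1.1]]
knob [[ 0.64287672 -0.09091829  0.158     ]] wh [[0.63955642 0.01703066 0.095     ]]
grip [[0.53314139 0.01375755 0.22366284]]
```

```bash
cat >> h.py <<'E'
def down(a): # tool down, tool x at world angle a
    return (R.from_euler('z',a)*R.from_quat([1,0,0,0])).as_quat()
E
python3 - <<'E'
from h import *
s=np.load('s.npy')
for a in [0.03,0.03+np.pi,-1.54,1.6]:
  for z in [.4,.15]:
    q=manip.solve_ik(np.array([.64,-.09,z]),down(a)); print(a,z,None if q is None else np.round(q,2))
T=viewer.get_calibration('top')
im=cv2.imread('pics/top0.png');im2=cv2.imread('pics/side0.png')
P=[[x,y,.166] for x in(-.08,.08) for y in(-.19,-.165)]+[[x,y,.0] for x in(-.08,.08) for y in(-.2,.14)]+[[x,.136,.076] for x in(-.064,.064)]+[[0,s[3],.174],[0,s[3]+.108,.095]]
W=H2W(s,P)
def ov(im,n,b):
    k=4; x0,y0,x1,y1=b
    o=cv2.resize(im[y0:y1,x0:x1],None,fx=k,fy=k,interpolation=cv2.INTER_CUBIC)
    for u,v in proj(n,W): cv2.circle(o,(int((u-x0+.5)*k),int((v-y0+.5)*k)),3,(0,0,255),1)
    cv2.imwrite(f'pics/ov_{n}.png',o)
ov(im,'top',(230,130,430,260)); ov(im2,'side',(235,185,425,335))
E
```

```text
0.03 0.4 [-0.05  0.36  0.21  1.34 -0.08  1.45  0.19]
0.03 0.15 [-0.02  0.54  0.17  1.64 -0.1   0.97  0.21]
3.171592653589793 0.4 [-0.67  0.68  1.36  1.36 -0.66  1.61 -2.51]
3.171592653589793 0.15 [-0.69  1.01  1.35  1.67 -1.02  1.33 -2.26]
-1.54 0.4 [-0.08  0.37  0.26  1.34 -0.09  1.45 -1.37]
-1.54 0.15 [-0.14  0.55  0.33  1.65 -0.21  0.97 -1.28]
1.6 0.4 [ 0.07  0.36  0.04  1.33 -0.01  1.45  1.71]
1.6 0.15 [ 0.17  0.54 -0.1   1.64  0.06  0.97  1.65]
```

View pics/ov_top.png

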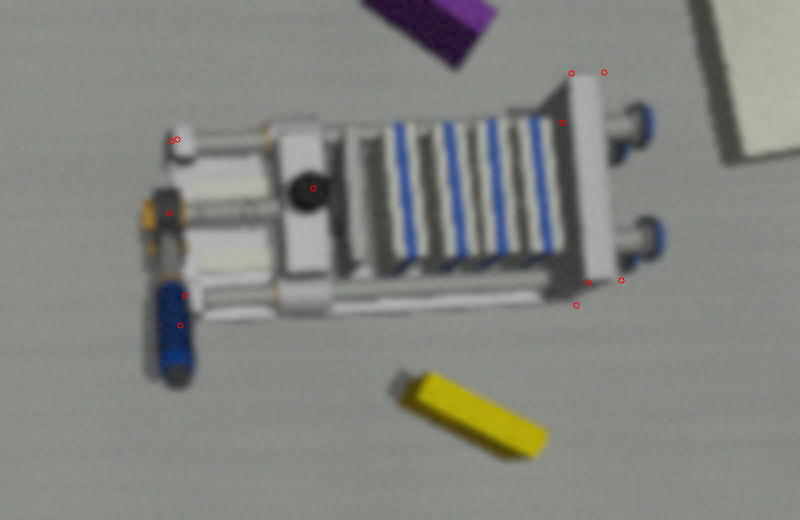

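View pics/ov_side.png

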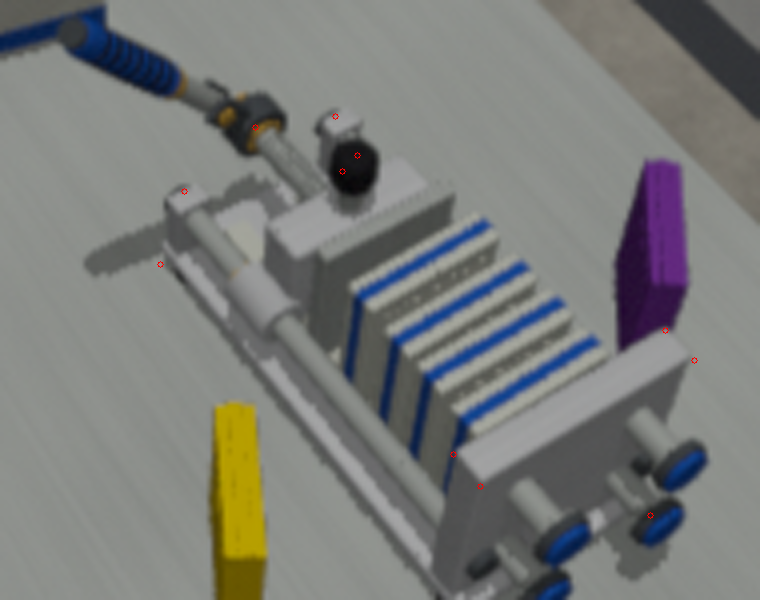

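Run:
```python
from h import *
t0=manip.current_clock()
manip.move_pose(np.array([.625,-.06,.42]),down(0.03))
c=viewer.get_calibration('wrist'); save('wrist','pics/w1.png'); save('side','pics/s1.png')
print(c, manip.current_clock()-t0, manip.current_tool_pos(), manip.current_force())
np.save('w1.npy',c,allow_pickle=True)
```

```text
{'vfov': 65.70646984690485, 'cx': 278.5069157419571, 'cy': 211.41831437543303, 'eye': array([0.62242856, 0.00826526, 0.57752689]), 'attitude': array([0.99196216, 0.0161366 , 0.00169351, 0.12549031])} 2.9167 [ 0.62505588 -0.05889397  0.41971063] [-0.09064329  0.16683404 -0.92464303]
```

View pics/w1.png

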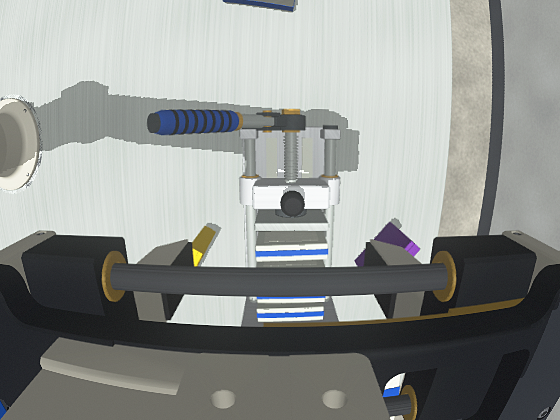

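View pics/s1.png

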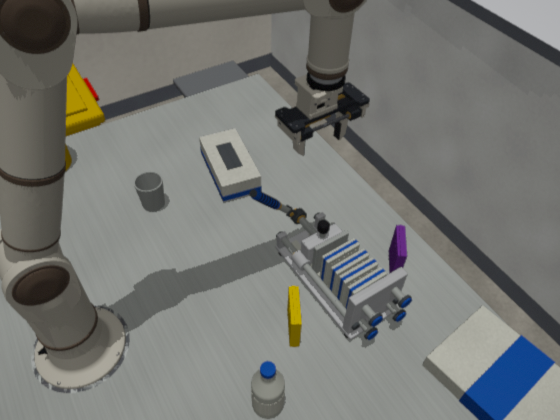

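Run:
```python
import cv2
a=cv2.imread("pics/w1.png")[90:240,140:345]; cv2.imwrite("pics/w1c.png",cv2.resize(a,None,fx=3.9,fy=3.9,interpolation=cv2.INTER_CUBIC))
```

```text
(no output)
```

View pics/w1c.png

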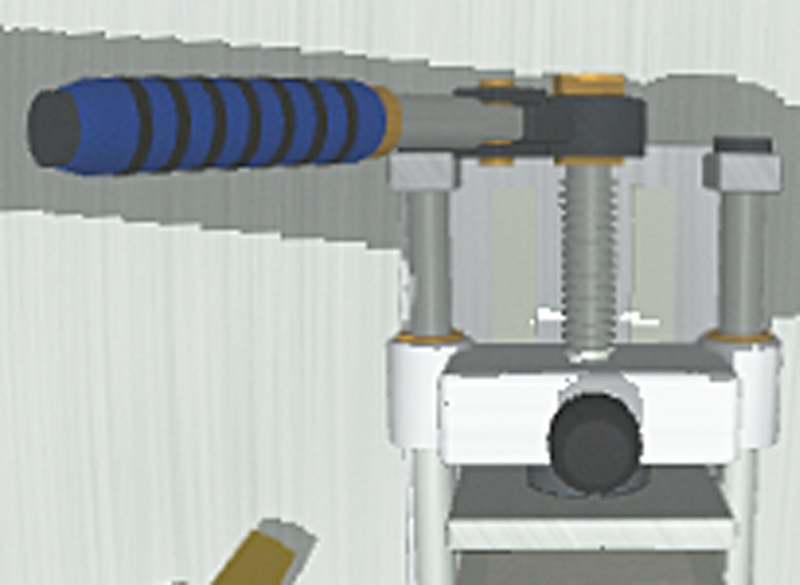

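```bash
cat > fit2.py <<'E'
from h import *
T=viewer.get_calibration('top');S=viewer.get_calibration('side');Wc=np.load('w1.npy',allow_pickle=True).item()
def res(s,full=False):
    yk,th=s[3:5]
    hp=lambda r:[-r*np.cos(th),yk+.108,.095+r*np.sin(th)]
    top=[([.08,-.165,.166],372.2,148.8),([.08,-.19,.166],379,148.8),([-.08,-.165,.166],376,199.2),([-.08,-.19,.166],382.8,198.5),([0,yk,.174],307,176.8),(hp(.225),273.8,223.5)]
    side=[([-.08,-.165,.166],349.5,297.5),([.08,-.19,.166],406.5,271.5),([.08,-.165,.166],402,268),([-.08,-.19,.166],353,303.5),([0,yk,.174],323.2,225),(hp(.225),253.2,193.9)]
    wr=[([0,yk,.174],292.8,205.4),(hp(.225),152.8,122.8)]
    wu=[([-.064,.136,.076],248.7),([.064,.136,.076],330.5),([0,yk+.108,.115],290.8)]
    o=[]
    for n,c,l,w in(('top',T,top,1),('side',S,side,1),('wrist',Wc,wr,1)):
        o+=list(w*(proj(n,H2W(s,[p[0] for p in l]),c)-[[p[1],p[2]] for p in l]).ravel())
    o+=list(proj('wrist',H2W(s,[p[0] for p in wu]),Wc)[:,0]-[p[1] for p in wu])
    return np.array(o)
r=least_squares(res,[.64,-.128,.03,.03,.8],loss='soft_l1'); s=r.x
print(s,np.round(res(s),1))
np.save('s.npy',s)
hp=lambda r:[-r*np.cos(s[4]),s[3]+.108,.095+r*np.sin(s[4])]
print('knob',H2W(s,[0,s[3],.158]),'wh',H2W(s,[0,s[3]+.108,.095]),'grip',H2W(s,hp(.167)))
E
python3 fit2.py
```

```text
[ 0.64439731 -0.12481247  0.03530166  0.03677838  0.89181345] [-1.  -1.2  0.3 -1.6 -0.4  0.5  1.1  0.8 -0.  -0.3 -0.3 -0.1 -2.1 -0.7
  0.9  1.7 -1.8 -2.2  1.4  1.4  0.1 -2.4 -0.6 -2.  -0.3  0.9 -0.4  0.2
 -0.5  1.   0.2]
knob [[ 0.64309924 -0.088057    0.158     ]] wh [[0.63928745 0.01987571 0.095     ]] grip [[0.53447649 0.01617417 0.22496138]]
```

Run:
```python
from h import *
s=np.load('s.npy'); k=H2W(s,[0,s[3],0])[0]; o=down(s[2])
manip.move_pose(np.array([k[0],k[1],.26]),o)
manip.servo_line(np.array([k[0],k[1],.137]),vel=.1)
print(manip.current_force())
save('wrist','pics/w2.png'); save('side','pics/s2.png',(200,60,440,340),2.1)
print(manip.current_tool_pos(),manip.current_clock())
```

```text
[ 0.0869037  -0.12037818 -0.13195589]
[ 0.64367002 -0.08815757  0.13787664] 5.2417
```

View pics/w2.png

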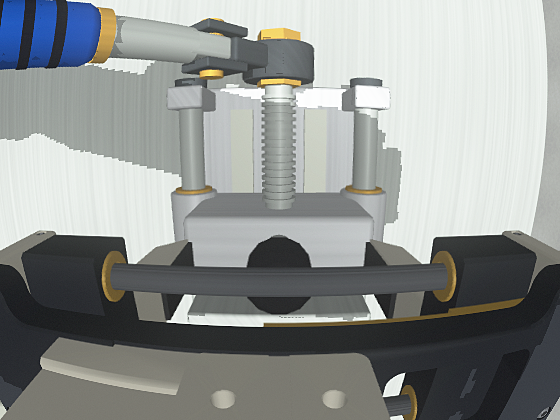

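View pics/s2.png

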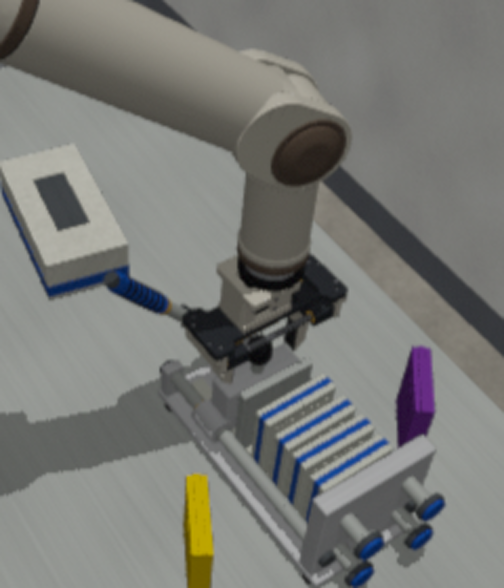

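Wrist view: the knob at about (279,272) sits centred between the jaws. Grip it and push.

Run:
```python
from h import *
s=np.load('s.npy'); u=np.array([np.sin(s[2]),-np.cos(s[2]),0])
effector.close(15)
print('gap',manip.current_finger_gap(),manip.current_force())
p0=np.array(manip.current_tool_pos()); np.save('p0.npy',p0)
d=0
while d<.082:
    d+= .01 if d<.04 else .003
    manip.servo_line(p0+u*d,vel=.05)
    f=manip.current_force(); p=manip.current_tool_pos()
    print(round(d,3),np.round(f,1),round((p-p0)@u,4),np.round(manip.current_finger_gap(),4))
    if -f@u>22: break
print(manip.current_clock())
save('side','pics/s3.png',(200,60,440,340),2.1); save('top','pics/t3.png',(230,130,430,260),4)
```

```text
gap 0.03127362522399871 [ 3.72619018  0.10305565 -2.99004659]
0.01 [ 0.5  3.8 -0.5] 0.009 0.0312
0.02 [ 1.7  3.4 -1.1] 0.0198 0.0312
0.03 [ 2.1  4.1 -0.4] 0.0296 0.0312
0.04 [0.9 4.1 0.1] 0.0393 0.0314
0.043 [0.6 6.4 0.6] 0.0412 0.031
0.046 [ 0.4  7.9 -0.4] 0.0436 0.031
0.049 [0.3 7.6 1.5] 0.0465 0.0311
0.052 [0.9 8.7 0.8] 0.0493 0.0312
0.055 [0.6 9.2 1.6] 0.0518 0.031
0.058 [0.3 9.4 1.5] 0.0546 0.031
0.061 [0.  8.8 1.5] 0.0576 0.031
0.064 [-0.5 10.6  2.2] 0.0596 0.0311
0.067 [-2.1 15.2  3.6] 0.0599 0.0312
0.07 [-1.2 16.1  4.2] 0.0614 0.0309
0.073 [-2.3 19.2  3.5] 0.0637 0.0313
0.076 [-1.5 17.8  2.4] 0.0664 0.031
0.079 [ 0.6 13.  -1.1] 0.0726 0.0293
0.082 [ 1.1  7.9 -0.1] 0.079 0.0214
11.1167
```

View pics/s3.png

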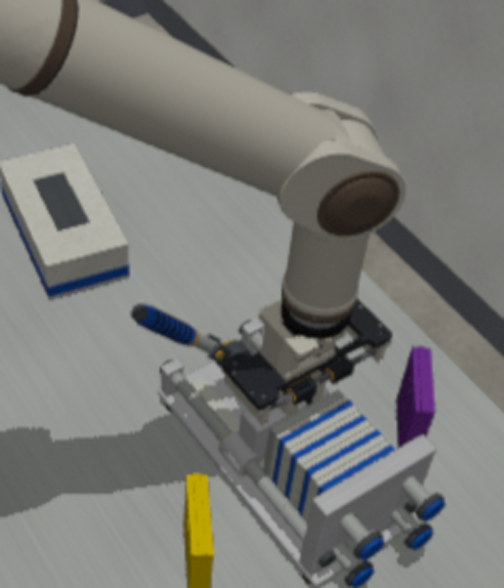

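Run:
```python
from h import *
s=np.load('s.npy'); u=np.array([np.sin(s[2]),-np.cos(s[2]),0])
effector.open_jaws()
p0=np.load('p0.npy')
manip.servo_line(p0+u*.06+[0,0,.10],vel=.15)
p=p0+u*.015+[0,0,.22]
manip.servo_line(p,vel=.15)
c=viewer.get_calibration('wrist'); np.save('w2.npy',c,allow_pickle=True)
save('wrist','pics/w4.png',(140,60,450,300),2.5); save('side','pics/s4.png',(200,140,440,340),3.2);save('top','pics/t4.png',(230,130,430,260),4)
print(manip.current_clock())
```

```text
14.4083
```

View pics/w4.png

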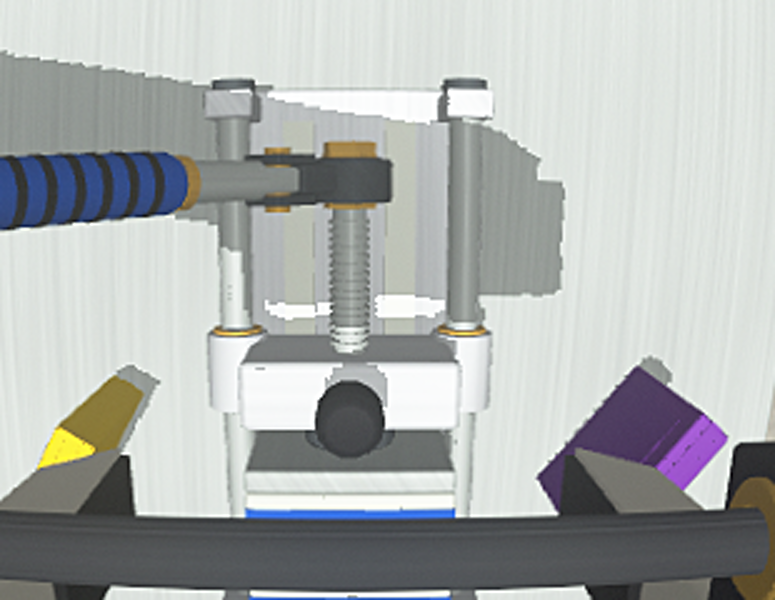

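View pics/s4.png

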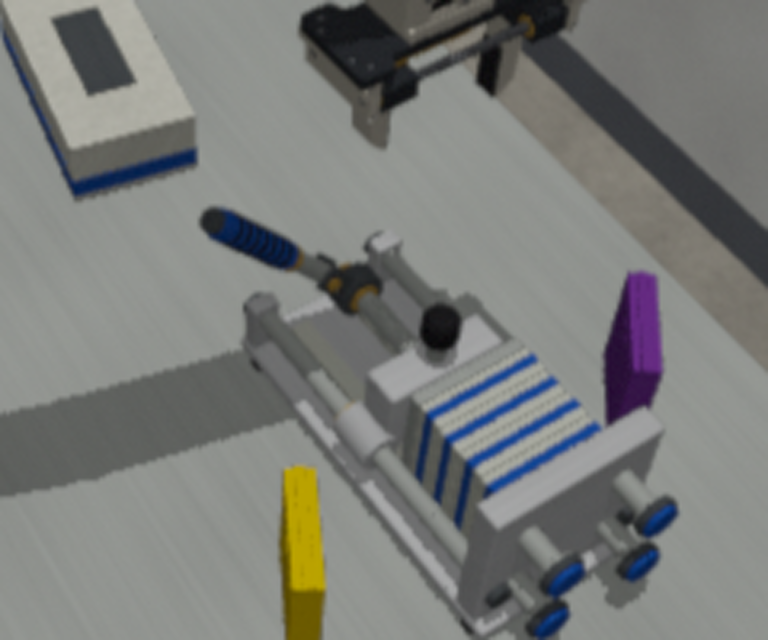

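Run:
```python
from h import *
s=np.load('s.npy'); u=np.array([np.sin(s[2]),-np.cos(s[2]),0])
c=np.load('w2.npy',allow_pickle=True).item()
f=lambda yk:(proj('wrist',H2W(s,[0,yk[0],.174]),c)[0]-[280,230])
g=lambda yk:(proj('side',H2W(s,[0,yk[0],.174]))[0]-[337.5,238.4])
for h in(f,g): r=least_squares(h,[-.02]);print(r.x-s[3],r.fun)
effector.close(15)
p0=np.load('p0.npy')
st=p0+u*.020
manip.servo_line(st+[0,0,.06],vel=.2)
manip.servo_line(st,vel=.12)
print(manip.current_force(),manip.current_tool_pos())
d=.02
while d<.065:
    d+=.003
    manip.servo_line(p0+u*d,vel=.05)
    F=manip.current_force(); p=manip.current_tool_pos()
    print(round(d,3),np.round(F,1),round((p-p0)@u,4))
    if -F@u>30: break
print(manip.current_clock())
```

```text
[-0.05711993] [-6.29398844e-01 -2.26576811e-04]
[-0.05969485] [ 0.14305171 -0.13132397]
[0.89966228 0.2403738  0.21980384] [ 0.64514067 -0.10814092  0.13778187]
0.023 [-0.1  0.1 -0.5] 0.0237
0.026 [0.4 0.6 0.2] 0.0264
0.029 [ 0.9  0.1 -0.4] 0.0294
0.032 [-0.1  0.2 -1. ] 0.0321
0.035 [-0.7  5.2  2.1] 0.0325
0.038 [-1.3  8.6  3.4] 0.0326
0.041 [-4.4 15.2  5.4] 0.0326
0.044 [-5.1 19.   7.7] 0.0327
0.047 [-6.1 24.6  9.7] 0.0326
0.05 [-8.  28.6 11.6] 0.0326
0.053 [-9.5 34.5 13.4] 0.0327
20.2
```

Run:
```python
from h import *
s=np.load('s.npy'); u=np.array([np.sin(s[2]),-np.cos(s[2]),0])
p0=np.load('p0.npy')
manip.servo_line(p0+u*.02,vel=.1)
manip.servo_line(p0+u*.02+[0,0,.22],vel=.2)
yw=s[3]-.0585+.108
t=H2W(s,[-.113,yw,.31])[0]
manip.move_pose(t,down(s[2]-np.pi/2))
c=viewer.get_calibration('wrist'); np.save('w5.npy',c,allow_pickle=True)
save('wrist','pics/w5.png'); save('side','pics/s5.png',(200,100,440,340),2.5)
print(t,manip.current_tool_pos(),manip.current_clock(),manip.current_force())
```

```text
[ 0.52842257 -0.0425761   0.31      ] [ 0.52868671 -0.04277589  0.3099947 ] 23.4917 [ 0.24233646 -0.18888083  0.51792912]
```

View pics/w5.png

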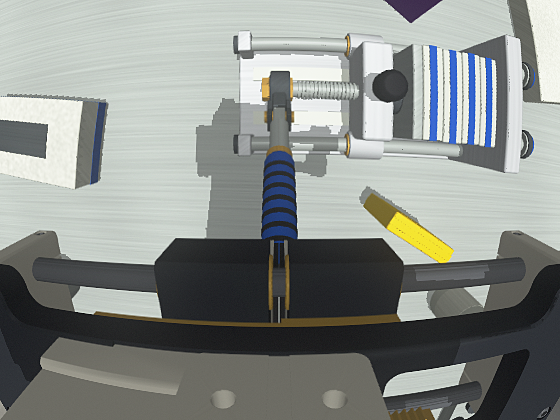

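View pics/s5.png

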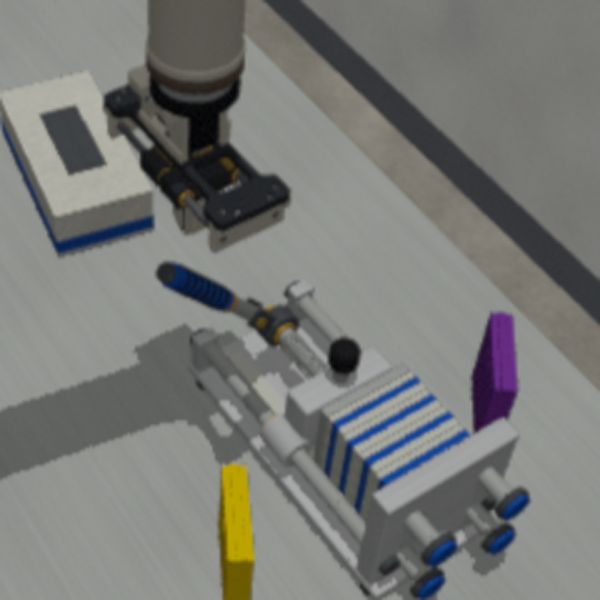

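The pack shows no gaps; the handle (grip about (280,200)) lines up with the closed fingertips. Swing down, watching the force.

```bash
cat > swing.py <<'E'
from h import *
import json
s=np.load('s.npy'); yw=s[3]-.0585+.108; r=.18
def tcp(th):
    return H2W(s,[-r*np.cos(th)+.013*np.sin(th)+.0095*np.tanh(4*th),yw,.095+r*np.sin(th)+.013*np.cos(th)])[0]
th=1.05
manip.servo_line(tcp(th),vel=.1)
log=[]
while th>-.05:
    th-=.03
    manip.servo_line(tcp(th),vel=.06)
    F=manip.current_force(); p=manip.current_tool_pos()
    t=np.array([np.sin(th),0,np.cos(th)]); fn=F@t
    print(round(th,3),np.round(F,1),'fn',round(fn,1),np.round(p,4),'lag',np.round((p-tcp(th))[[0,2]]*1e3,1))
    if fn>9: break
print(manip.current_clock())
E
python3 swing.py
```

```text
1.02 [ 0.6 -0.2 -0.9] fn -0.0 [ 0.5673 -0.0413  0.2556] lag [-0.5  0.4]
0.99 [ 0.6 -0.2  0.1] fn 0.5 [ 0.5625 -0.0413  0.2526] lag [-0.5 -0. ]
0.96 [ 0.3  0.4 -0.8] fn -0.2 [ 0.5579 -0.0415  0.2497] lag [-0.4 -0.2]
0.93 [-0.3  0.1 -0.4] fn -0.4 [ 0.5533 -0.0417  0.2468] lag [-0.4 -0.2]
0.9 [-0.2 -0.8  0.3] fn 0.0 [ 0.5487 -0.0419  0.2438] lag [-0.4 -0.3]
0.87 [ 1.2 -0.6  0.8] fn 1.5 [ 0.5449 -0.0419  0.2411] lag [0.2 0.1]
0.84 [2.4 0.5 0.8] fn 2.3 [ 0.5404 -0.0421  0.2377] lag [-0. -0.]
0.81 [ 0.6 -0.9 -0.3] fn 0.3 [ 0.5358 -0.0423  0.2341] lag [-0.4 -0.3]
0.78 [1.9 1.4 0.7] fn 1.8 [ 0.5314 -0.0425  0.2305] lag [-0.6 -0.4]
0.75 [ 2.4 -0.4  1. ] fn 2.4 [ 0.5274 -0.0426  0.2268] lag [-0.6 -0.4]
0.72 [1.1 0.5 1.3] fn 1.7 [ 0.5235 -0.0427  0.2231] lag [-0.6 -0.4]
0.69 [1.4 0.4 0.8] fn 1.5 [ 0.5197 -0.0429  0.2192] lag [-0.6 -0.4]
0.66 [ 1.  -0.1  1.2] fn 1.6 [ 0.516  -0.043   0.2152] lag [-0.6 -0.4]
0.63 [ 0.8 -0.1 -0.4] fn 0.2 [ 0.5125 -0.0431  0.2112] lag [-0.5 -0.4]
0.6 [ 0.5 -0.4  0.4] fn 0.7 [ 0.509  -0.0432  0.207 ] lag [-0.6 -0.4]
0.57 [0.8 0.3 0.5] fn 0.8 [ 0.5057 -0.0434  0.2027] lag [-0.5 -0.4]
0.54 [ 0.9  0.1 -0.2] fn 0.3 [ 0.5025 -0.0435  0.1983] lag [-0.5 -0.4]
0.51 [ 0.7 -0.6  0.3] fn 0.6 [ 0.4994 -0.0436  0.1938] lag [-0.5 -0.4]
0.48 [ 1.  -0.8  0.2] fn 0.6 [ 0.4964 -0.0437  0.1893] lag [-0.5 -0.4]
0.45 [ 0.3  0.4 -0.1] fn 0.1 [ 0.4935 -0.0438  0.1846] lag [-0.5 -0.4]
0.42 [-0.1  1.3  1.1] fn 0.9 [ 0.4907 -0.0439  0.1799] lag [-0.5 -0.4]
0.39 [ 0.4 -0.4  0.4] fn 0.5 [ 0.4881 -0.044   0.1751] lag [-0.5 -0.4]
0.36 [-0.1 -0.4 -0.2] fn -0.2 [ 0.4856 -0.0441  0.1702] lag [-0.5 -0.4]
0.33 [-1.   0.2  1. ] fn 0.7 [ 0.4831 -0.0442  0.1652] lag [-0.5 -0.4]
0.3 [ 0.   0.1 -0.1] fn -0.1 [ 0.4808 -0.0442  0.1602] lag [-0.4 -0.4]
0.27 [ 0.7 -0.3  8.8] fn 8.6 [ 0.4799 -0.0444  0.1562] lag [1.  0.7]
0.24 [ 1.2 -0.7  9.3] fn 9.4 [ 0.4781 -0.0445  0.1514] lag [1.4 1. ]
31.075
```

Run:
```python
from h import *
save('wrist','pics/w6.png'); save('side','pics/s6.png',(200,140,440,340),3.2)
```

```text
(no output)
```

View pics/w6.png

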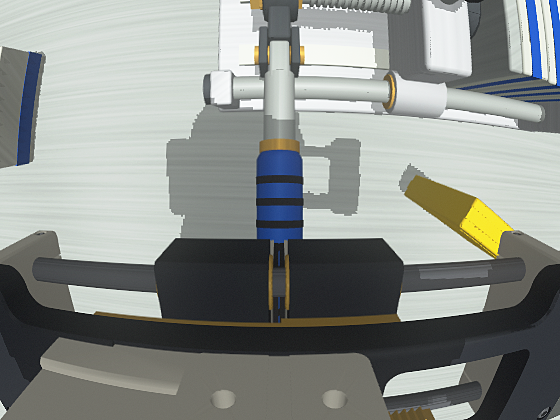

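View pics/s6.png

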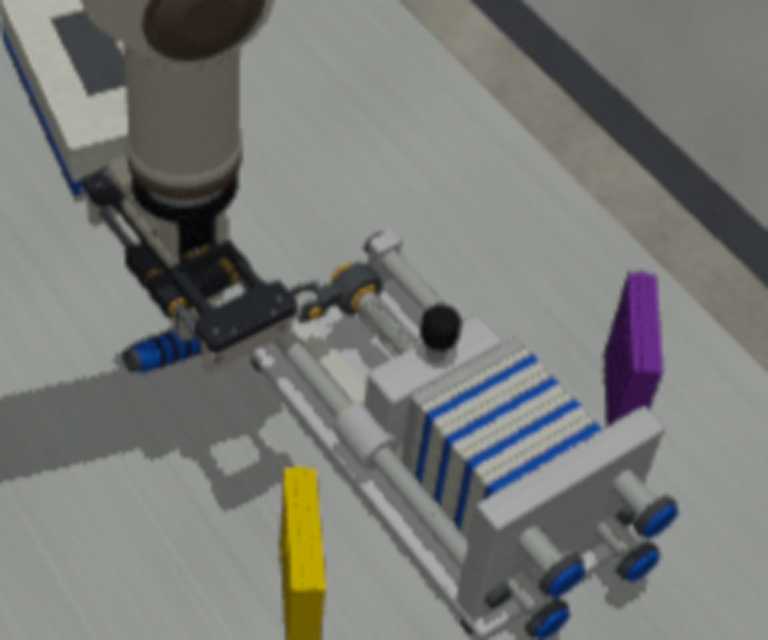

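Run:
```python
from h import *
p=np.array(manip.current_tool_pos()); x,y=p[:2]; z=.1504
while z>.1315:
    z-=.003; x-=.0004
    manip.servo_line(np.array([x,y,z]),vel=.04)
    F=manip.current_force(); q=manip.current_tool_pos()
    print(round(z,4),np.round(F,1),np.round(q,4))
    if F[2]>17: break
manip.sleep(.2)
print(manip.current_force(),manip.current_clock())
save('wrist','pics/w7.png'); save('side','pics/s7.png',(200,140,440,340),3.2)
```

```text
0.1474 [-2.6 -0.  10.8] [ 0.4779 -0.0445  0.1481]
0.1444 [-3.4  0.4 12.7] [ 0.477  -0.0445  0.1449]
0.1414 [-3.4  0.1 11.2] [ 0.4763 -0.0445  0.1418]
0.1384 [-4.8  0.5 12.6] [ 0.4756 -0.0446  0.1387]
0.1354 [-4.9  0.4 12.6] [ 0.475  -0.0446  0.1357]
0.1324 [-3.8 -0.4 13.2] [ 0.4745 -0.0446  0.1327]
0.1294 [-4.3 -0.5 12.4] [ 0.4739 -0.0446  0.1296]
[-5.19753082 -0.14409519 12.97622178] 33.125
```

View pics/w7.png

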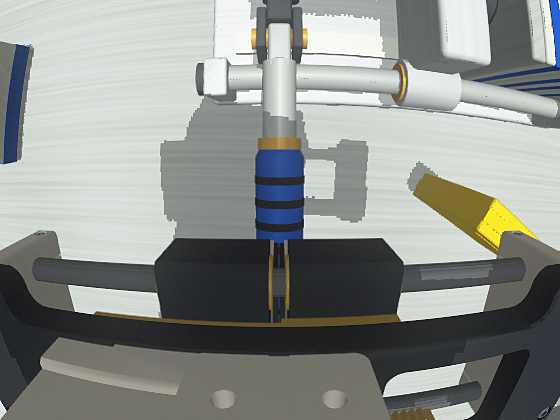

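View pics/s7.png

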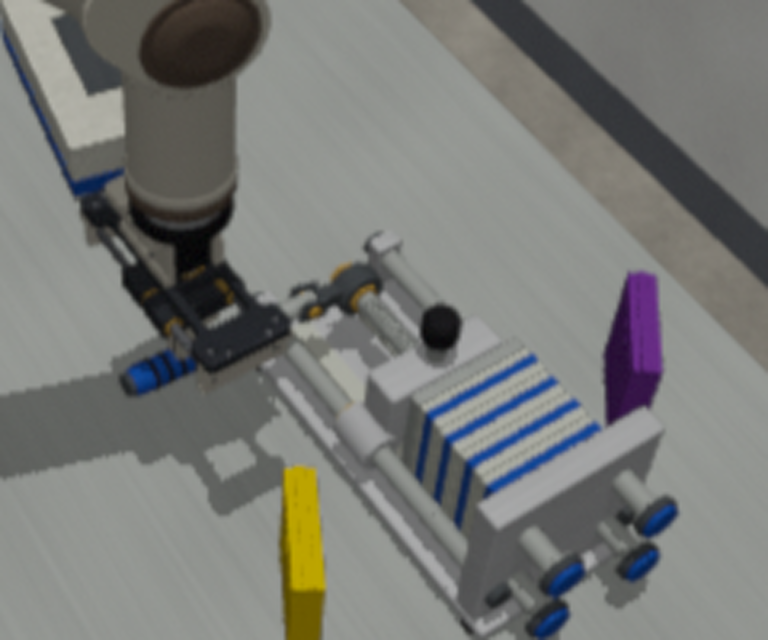

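Run:
```python
from h import *
p=np.array(manip.current_tool_pos())
manip.servo_line(p+[-.0005,0,-.0045],vel=.04); manip.sleep(.3)
print(manip.current_force(),manip.current_tool_pos())
for z in [.135,.145,.155,.165,.175,.19]:
    manip.servo_line(np.array([p[0]+(.004 if z>.14 else .002),p[1],z]),vel=.04); print(z,np.round(manip.current_force(),1))
q=np.array(manip.current_tool_pos())
manip.servo_line(np.array([q[0],q[1],.32]),vel=.15)
s=np.load('s.npy')
manip.servo_line(H2W(s,[-.2,.0,.38])[0],vel=.2)
save('wrist','pics/w8.png'); save('side','pics/s8.png',(200,140,440,340),3.2); save('top','pics/t8.png')
print(manip.current_clock(),manip.current_force())
```

```text
[-3.51207324  0.63461417 13.01483346] [ 0.47318871 -0.04467195  0.12596994]
0.135 [-4.  -0.2 12.5]
0.145 [-3.3  0.7 12.2]
0.155 [3.5 0.8 8.1]
0.165 [-0.5  0.4 -0.3]
0.175 [-0.1 -0.4  0.2]
0.19 [ 0.4  0.  -0.6]
38.2 [ 0.83547039  0.32815679 -0.11487607]
```

View pics/w8.png

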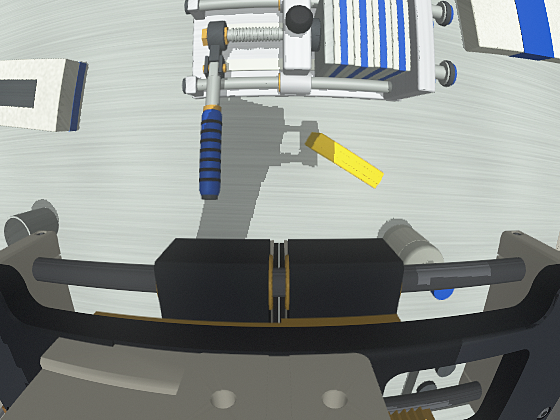

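View pics/s8.png

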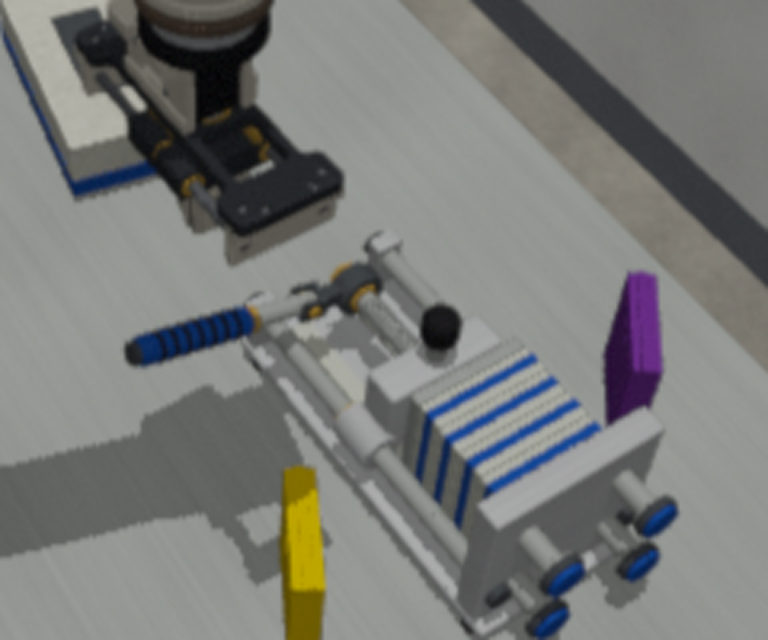

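Run:
```python
from h import *
s=np.load('s.npy'); yw=s[3]-.0585+.108
px=lambda c:np.array(c)/3.2+[200,140]
end=lambda th,b:[-.052*np.cos(th)-.173*np.cos(th-b),yw,.095+.052*np.sin(th)+.173*np.sin(th-b)]
r=least_squares(lambda v:proj('side',H2W(s,end(v[0],0)))[0]-px((133,352)),[.2]);print('th',r.x,r.fun)
th=r.x[0]
r=least_squares(lambda v:proj('side',H2W(s,end(th,v[0])))[0]-px((129,382)),[.2]);print('break at s7',r.x,r.fun)
t0=cv2.imread('pics/top0.png').astype(int);t8=cv2.imread('pics/t8.png').astype(int)
for n,b in dict(bottle=(375,260,415,300),box=(125,170,212,230),beaker=(150,262,188,300)).items():
    a=np.abs(t0-t8)[b[1]:b[3],b[0]:b[2]]; print(n,a.mean())
cv2.imwrite('pics/t8c.png',t8)
```

```text
th [0.2872757] [-1.57221917 -0.46571717]
break at s7 [0.21126837] [-2.03231083 -0.07824388]
bottle 34.776041666666664
box 1.4715197956577266
beaker 6.832871652816251[ WARN:0@0.061] global loadsave.cpp:1063 imwrite_ Unsupported depth image for selected encoder is fallbacked to CV_8U.
```

View pics/t8.png

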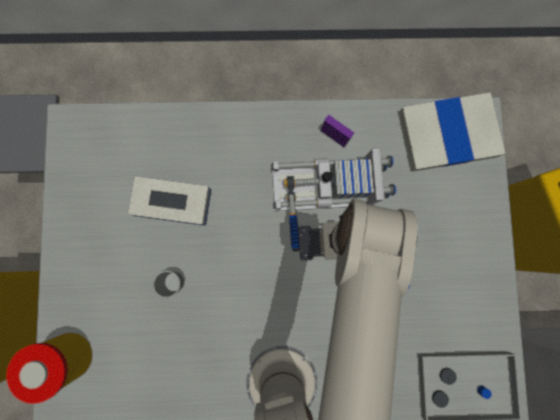

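Run:
```python
from bench import manip
manip.sleep(.3); print(manip.current_clock()); manip.hand_in()
```

```text
38.5
the job is handed in; nothing more can be done
```

The pack is closed against the port plate, and the wrench broke over once and sprang back. I handed the job in at 38.5 s; it gives no verdict.

- **Pack:** I gripped the knob and pushed the clamp head about 59 mm until it stopped. The jaws slipped round the knob at about 19 N on the last part of that push. I then pushed again from behind the knob with closed fingers. At 34 N nothing moved, so I took that as the firm stop. The side and wrist pictures show the four cassettes upright, with no gaps.
- **Wrench:** I pushed the handle down from about 0.88 rad above level with the closed fingertips. The spindle came tight at about 0.28 rad, and then the force stayed level at about 13 N while the hinge gave. My side-picture estimate is a break of 0.21 rad, plus about 0.03 rad for a last small step; that is clear of both 0.10 and 0.36. After release the handle looks straight and stands at about 0.29 rad, which matches where it came tight.
- **Other checks:** The robot is clear of everything. The carton matches its starting picture, and the beaker stands at the same pixels, with only the shadow across it changed.
- **Not fully checked:**
  - The arm hid the bottle in the last top picture, so I only saw it standing in the wrist view. Nothing came near it.
  - During the swing the loose-spindle force read lower than the stated drag suggests (0 to 2.4 N, against about 4 N). The pictures showed the handle following the fingers all the same.

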